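# Vent and unscrew the lid of the silver jar

### The arm

A 7-joint arm with a two-finger parallel gripper is mounted at the origin on the work surface. World frame = base frame: x ahead of the robot, y to its left, z up, the work surface at z = 0. Lengths are in mm, angles in rad, forces in N, time in s.
With the tool pointing down it reaches from about 425 to 875 mm from the base axis. Payload 9.9 kg.
Tool frame: the origin (TCP) lies on the mounting face of the last link; the fingertips stand 173 mm ahead of it and the grasp point (between the pads) lies 155 mm ahead of it; z points along the fingers, y is the line along which they close (so a half turn about z gives the same grasp; the last joint's range is limited). The gripper opens to 85 mm and grips with 20 to 120 N. Pads are 22 mm wide; open, the fingers measure 114 mm over their backs; the gripper's body (76 mm by 85 mm) begins 54 mm behind the grasp point. The pads swing forward as they close: fully open they stand 13 mm farther back than shut.
Start: joints at [-1.354, 0.576, 0.025, 1.437, -0.015, 1.129, -0.057], TCP at [199.986, 644.701, 404.689] pointing down, gripper open.
Joint ranges: [-2.76, 2.76], [-0.34, 2.15], [-1.52, 1.57], [0.19, 2.46], [-1.09, 4.23], [0.17, 1.99], [-2.82, 2.82]. Speed limits (rad/s): [2.22, 2.22, 3.01, 3.01, 3.14, 3.14, 3.14].

### API

Orientations are given as a rotation vector (axis times angle).
In Python, from cell import env gives the robot as it stands. Calls block until the motion is done:
- env.move_to(position, orientation): joint-space move of the TCP to a pose.
- env.move_l(position, rotation=None, rate=150, stop_force=None): straight line of the TCP; rotation=None keeps the orientation; rate is the mean speed in mm/s. With stop_force (N) it stops when the force on the tool has changed by that much, and returns True; else False.
- env.movej(angles): joint-space move.
- env.release() and env.close(): open the fingers fully, or close them until they stop; the grip force is fixed at half the most.
- env.wait(seconds).
- env.solve_ik(position, orientation): joint angles nearest the present ones, or None.
- env.sense(): the state.
- env.read_camera(name): name is "scene" or "top"; returns (picture, depth): 384x512x3 uint8, red, green, blue; 384x512 float32, mm along the optical axis (not along the pixel's ray), 0 where there is no reading.
- env.get_calibration(name): a dict with "fx", "fy", "cx", "cy" (pixels), "view" (4x4, takes a point from world to camera coordinates). Camera axes: x right, y down, z forward; pixel columns grow to the right and rows downward; lengths in mm; the calibration is good to about 2 mm. A picture is of the moment at which its call begins. get_calibration takes no time and is no camera call.
A pose or a line that the arm cannot do raises env.Unreachable and nothing moves.
- env.finish_job(): hands the job in; it is judged then, once.
The state is a dict: "clock": time; "q": joint angles; "qvel": joint speeds; "joint_torque": joint torques, N m; "tool_pos": TCP position; "eef_rot": TCP orientation; "contact_force": force on the tool from outside, world axes, zero at the start; "torque": the same for the moment, N m; "grip_width": finger opening in mm; "finger_force": force on a finger pad.
Only numpy, scipy, OpenCV 4.12 (cv2) and the standard library are available. Lean on these libraries where they do the work, as an engineer would, in place of code of your own. Each camera call takes 0.05 s, during which the arm holds its last target. There are 200 camera calls.

### The job

Let air into the sealed glass jar of silver spoons by pressing the red vent button on its lid fully down and releasing it. Then unscrew the tight lid anticlockwise while the wooden brace block keeps the jar from turning, stop turning when the threads let go, and lift the lid straight up. Finish while still holding the lid level just above the open jar (about 3 cm clear of its mouth), with the jar left standing in its brace and the other wares left alone.

Things in the scene. Friction and masses are not known exactly. Their poses are not given: they have to be found in the camera images.
- brace: Brown wooden block fixed to the table, 106 mm square and 40 mm high, with a square pocket 78.5 mm wide whose floor lies 14 mm above the table. The jar stands in the pocket, which keeps it from turning. Origin: centre of the underside; x and y along its sides, z up.
- jar: Square clear glass jar, loose in the brace's pocket (1 mm play), 76 mm wide, 95 mm high to the shoulder, 0.4 to 0.8 kg, spoons visible inside, blank paper label on its -x side. Origin: centre of the underside; z up.
- jar_mouth (a point): Centre of the jar's mouth, 116 mm above its underside, at the top of a round neck 48 mm wide (56 mm over its threads). On it lies a white sprung seal 44 mm wide, standing 3 mm above the mouth when squeezed by the lid, 6 mm when free.
- lid: Round knurled steel lid, 62 mm wide, 36 mm high, flat top, about 0.12 kg, loose but screwed on the jar; closed, its lower edge is 101 mm above the jar's underside. Origin: centre of its lower edge; z up; x along the black stripe on its top. Its x starts 19 deg clockwise to 1 deg anticlockwise (from above) of the jar's x; the threads let go at 37 deg anticlockwise, a stop blocks it at 74 deg.
- lid_grip (a point): Point on the lid's axis 27 mm above its lower edge: middle of the solid upper 18 mm of its side, the part to grip; the hollow skirt below is 61 mm wide. Flat quick-turn thread: the lid does not rise as it turns; 65 deg anticlockwise from any start frees it, then it lifts straight up. The seal pushes it up with about 12 N; turning takes about 0.3 to 0.5 N m.
- vent (a joint): Travel of the red vent button, in m: 0 up, 0.005 fully down. It springs back by itself; it starts to move at about 2 N and needs about 5 N to go fully down.
- vent_top (a point): Centre of the flat top of the red vent button, 20 mm wide, in the middle of the lid; when up it stands 7 mm above the lid's top (43 mm above the lid's origin). It moves straight down.
- teacup: Blue porcelain cup, 80 mm wide and 60 mm high, standing loose near the jar. Bystander. Origin: centre of its underside.
- goblet: Brass goblet, 62 mm wide and 100 mm high, standing loose near the jar. Bystander. Origin: centre of its underside.
- figurine: White porcelain figurine, 64 mm wide and 108 mm high, standing loose near the jar. Bystander. Origin: centre of its underside.
There are look-alikes about, which are no part of the job. What is shaped like the jar but pink or purple is not meant.

How it is judged:
By the outcome, as a careful person would: the job done as asked, in the order asked, and still so for the second after the job is handed in, while the arm keeps its last pose, push and grip.
It also fails if it takes over 45 s, if anything falls off the work surface, if the arm or the gripper's body presses on something with over 40 N, if the wrist force passes 120 N, or if a joint passes its speed limit or range.

## Working session

There is one attempt and no reset: what is moved stays moved. The work goes in short steps, each a Python script; the robot and the scene stay as the last script left them, time stands still between calls to the robot, and variables do not carry over. Pictures are saved under pics/ and viewed, at most 10 in all, crops included, and the job is handed in when it is done.

```bash
mkdir -p pics; ls
python3 - <<'E'
from cell import env
import cv2,numpy as np
for n in("scene","top"):
    p,d=env.read_camera(n); np.savez(f"pics/{n}0.npz",p=p,d=d)
    cv2.imwrite(f"pics/{n}0.png",p[:,:,::-1]); c=env.get_calibration(n); print(n,c["fx"],c["cx"],c["cy"]);print(np.round(c["view"],3).tolist())
s=env.sense();print(s["eef_rot"],s["clock"],s["grip_width"])
E
```

```text
pics
scene 445.422613634844 255.3376091914111 192.42798964848066
[[0.295, 0.955, 0.015, -150.042], [0.672, -0.197, -0.714, -312.372], [-0.679, 0.22, -0.7, 1585.998], [0.0, 0.0, 0.0, 1.0]]
top 368.2709412246951 253.1058402478027 187.93232349856197
[[-0.01, -1.0, 0.003, -3.477], [-0.988, 0.009, -0.155, 575.243], [0.155, -0.005, -0.988, 1025.314], [0.0, 0.0, 0.0, 1.0]]
[-4.70674265e-01 -3.10604057e+00  2.26441098e-03] 0.1 85.28189327926384
```

View pics/scene0.png

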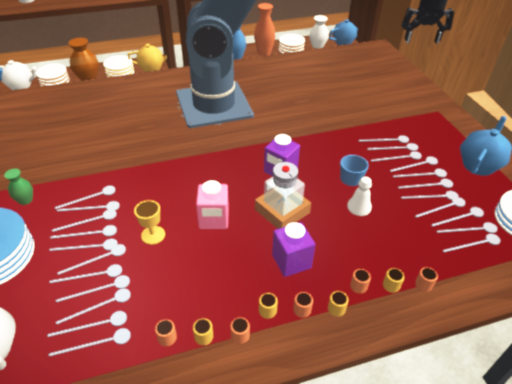

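View pics/top0.png

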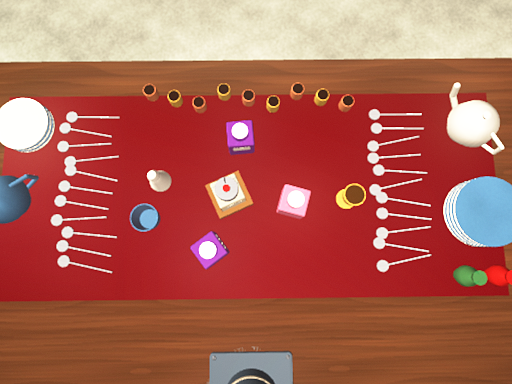

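The target is the jar in the brown brace: red button at about (287,170) in scene and (227,188) in top. Pink and purple look-alikes stand around it. Next I measure the button, the brace and the stripe.

```bash
cat > h.py <<'E'
import numpy as np,cv2
from cell import env
def ray(n,uv,z):
    c=env.get_calibration(n);V=np.array(c["view"]);R,t=V[:3,:3],V[:3,3]
    d=R.T@np.array([(uv[0]-c["cx"])/c["fx"],(uv[1]-c["cy"])/c["fy"],1]);o=-R.T@t
    return o+d*(z-o[2])/d[2]
def mask(p,lo,hi,box):
    m=cv2.inRange(cv2.cvtColor(p,cv2.COLOR_RGB2HSV),lo,hi);k=np.zeros_like(m);x0,y0,x1,y1=box;k[y0:y1,x0:x1]=255
    return m&k
E
python3 - <<'E'
from h import *
for n,b,bb in(("scene",(276,162,298,178),(250,180,318,228)),("top",(216,177,238,199),(198,164,258,224))):
    p=np.load(f"pics/{n}0.npz")["p"]
    h=cv2.cvtColor(p,cv2.COLOR_RGB2HSV)
    m=((h[...,0]<8)|(h[...,0]>172)).astype(np.uint8)*255&mask(p,(0,140,150),(180,255,255),b)
    M=cv2.moments(m,True);u=(M["m10"]/M["m00"],M["m01"]/M["m00"]);print(n,u,M["m00"],ray(n,u,157).round(1))
    m=mask(p,(9,80,90),(22,255,255),bb);c=cv2.findContours(m,cv2.RETR_EXTERNAL,cv2.CHAIN_APPROX_NONE)[0];c=max(c,key=cv2.contourArea)
    print(cv2.contourArea(c))
    if n=="top":
        w=np.array([ray(n,q[0],40)[:2] for q in c],np.float32);print(cv2.minAreaRect(w))
        q=cv2.boxPoints(cv2.minAreaRect(c));print([ray(n,x,40).round(0).tolist() for x in q])
    x0,y0=(b[0]-40,b[1]-25);s=p[y0:y0+80,x0:x0+100]
    cv2.imwrite(f"pics/{n}1.png",cv2.resize(s,None,fx=7,fy=7,interpolation=cv2.INTER_CUBIC)[:,:,::-1])
E
python3 -c "
import cv2,numpy as np
a=cv2.imread('pics/scene1.png');b=cv2.imread('pics/top1.png');cv2.imwrite('pics/both1.png',np.hstack([a[:,140:530],b[:,105:505]]))"
```

```text
scene (285.44827586206895, 168.41379310344828) 29.0 [559.8  60.5 157. ]
739.0
top (223.95833333333334, 185.41666666666666) 48.0 [564.9  67.2 157. ]
469.5
((558.3737182617188, 61.808631896972656), (108.68997192382812, 107.56075286865234), 24.012310028076172)
[[586.0, 133.0, 40.0], [630.0, 34.0, 40.0], [530.0, -9.0, 40.0], [487.0, 89.0, 40.0]]
```

View pics/both1.png

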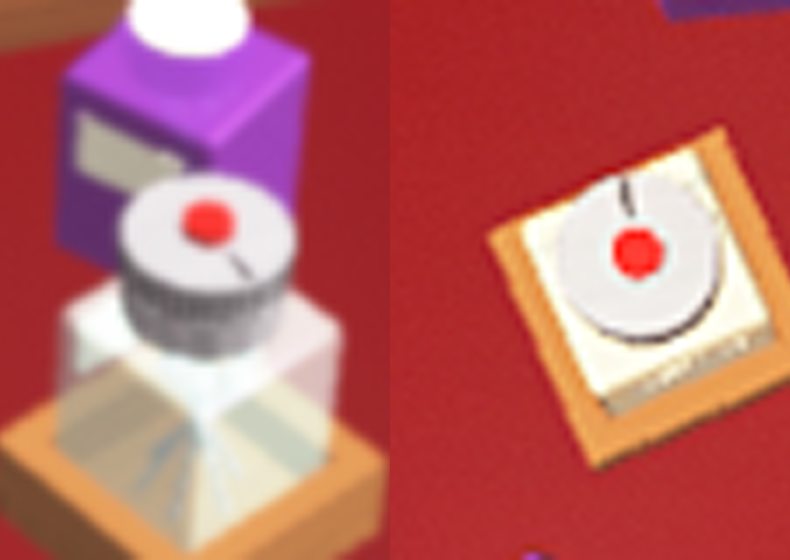

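Crops: the button is at about (226.4,187.8) in top and (285.3,168.4) in scene. The stripe points ahead (+x, slightly left), and the brace yaw is about 24°. I'll refine the red mask, which leaked onto the cloth, and the stripe direction.

Run:
```python
from h import *
from scipy.optimize import least_squares
U={}
for n,b,z in(("scene",(278,160,294,177),157),("top",(219,180,234,196),157.5)):
    p=np.load(f"pics/{n}0.npz")["p"].astype(int)
    m=np.zeros(p.shape[:2],bool);x0,y0,x1,y1=b
    m[y0:y1,x0:x1]=((p[...,0]>215)&(p[...,1]<130))[y0:y1,x0:x1]
    v,u=np.nonzero(m);U[n]=(u.mean(),v.mean());B=ray(n,U[n],z);print(n,m.sum(),U[n],B.round(1))
    # stripe: darkest weighted pixels on lid top
    g=p.sum(2);k=np.zeros_like(m)
    sb={"scene":(287,170,294,180),"top":(221,176,229,184)}[n];x0,y0,x1,y1=sb
    W=np.clip(480-g,0,None)*(~m)
    pts=[]
    for v in range(y0,y1):
        w=W[v,x0:x1]
        print(v,g[v,x0:x1])
def res(X):
    r=[]
    for n in U:
        c=env.get_calibration(n);q=np.array(c["view"])@np.r_[X,1]
        r+=[c["fx"]*q[0]/q[2]+c["cx"]-U[n][0],c["fy"]*q[1]/q[2]+c["cy"]-U[n][1]]
    return r
s=least_squares(res,[560,62,157]);print(s.x.round(1),np.round(s.fun,2))
for n,a,bp in(("top",(632,212),(625,182)),("scene",(232,258),(252,278))):
    f=(lambda q:(176+(q[0]-285)/7-.43,152+q[1]/7-.43)) if n=="top" else (lambda q:(236+(q[0]+140)/7-.43,137+q[1]/7-.43))
    d=ray(n,f(bp),151)-ray(n,f(a),151);e=ray(n,f(bp),151)-s.x
    print(n,np.degrees(np.arctan2(d[1],d[0])),np.degrees(np.arctan2(e[1],e[0])),np.hypot(*e[:2]))
```

```text
scene 30 (np.float64(285.4), np.float64(168.2)) [559.1  60.6 157. ]
170 [362 437 586 694 708 709 711]
171 [440 543 648 701 711 712 713]
172 [595 647 681 704 713 714 714]
173 [683 644 612 677 706 713 712]
174 [705 668 561 575 672 704 709]
175 [709 697 632 509 568 680 700]
176 [706 703 680 581 539 627 662]
177 [684 684 672 634 596 575 539]
178 [558 553 535 504 495 452 446]
179 [390 383 391 387 410 392 425]
top 37 (np.float64(225.86486486486487), np.float64(187.7027027027027)) [558.8  62.2 157.5]
176 [223 227 272 397 510 606 694 714]
177 [370 573 588 499 663 726 729 709]
178 [683 736 668 368 632 730 711 707]
179 [736 736 650 334 587 730 706 705]
180 [710 722 661 338 541 735 712 710]
181 [709 719 717 504 484 742 717 712]
182 [713 716 735 637 449 702 717 708]
183 [711 714 727 717 675 719 734 722]
[558.7  61.5 156.6] [ 0.28 -0.02  0.28  0.09]
top 13.017080993867614 11.447930912465031 28.654609883345074
scene 14.820299308394036 12.972636803583663 27.332844303058426
```

```bash
cat >> h.py <<'E'
from scipy.spatial.transform import Rotation as Ro
C=np.array([558.7,61.5])
def rot(deg):  # tool down, tool y at world angle deg
    a=np.radians(deg);y=np.array([np.cos(a),np.sin(a),0]);z=np.array([0,0,-1.]);x=np.cross(y,z)
    return Ro.from_matrix(np.c_[x,y,z]).as_rotvec()
def st(t=""):
    s=env.sense();print(t,round(s["clock"],2),np.round(s["tool_pos"],1),"F",np.round(s["contact_force"],1),"T",np.round(s["torque"],2),"w",round(float(s["grip_width"]),1),np.round(s["finger_force"],1));return s
E
python3 - <<'E'
from h import *
for d in range(-180,180,30):
    q=env.solve_ik([*C,297],rot(d));print(d,None if q is None else np.round(q,2))
env.close()
env.move_to([*C,371],rot(60));s=st();
p,_=env.read_camera("scene");cv2.imwrite("pics/s2.png",cv2.resize(p[60:260,180:400],None,fx=2.7,fy=2.7)[:,:,::-1])
E
```

```text
-180 [ 0.03  0.54 -0.34  1.86  0.25  0.78  2.7 ]
-150 [-0.86  0.98  1.36  1.9  -1.04  1.22 -1.75]
-120 [-0.82  0.83  1.13  1.89 -0.89  1.03 -1.38]
-90 [-0.63  0.64  0.71  1.89 -0.55  0.82 -1.2 ]
-60 [-0.59  0.62  0.63  1.89 -0.5   0.8  -0.74]
-30 [-0.53  0.59  0.53  1.89 -0.41  0.78 -0.3 ]
0 [-0.46  0.57  0.42  1.88 -0.32  0.76  0.13]
30 [-0.4   0.55  0.31  1.88 -0.24  0.75  0.57]
60 [-0.31  0.54  0.18  1.88 -0.14  0.74  0.99]
90 [-0.23  0.53  0.06  1.87 -0.05  0.74  1.42]
120 [-0.16  0.53 -0.05  1.87  0.04  0.74  1.86]
150 [-0.07  0.53 -0.19  1.87  0.14  0.75  2.29]
 3.3 [558.7  62.7 370.9] F [-0.  -0.3  0.5] T [ 0.01  0.01 -0.01] w 0.2 0.0
```

View pics/s2.png

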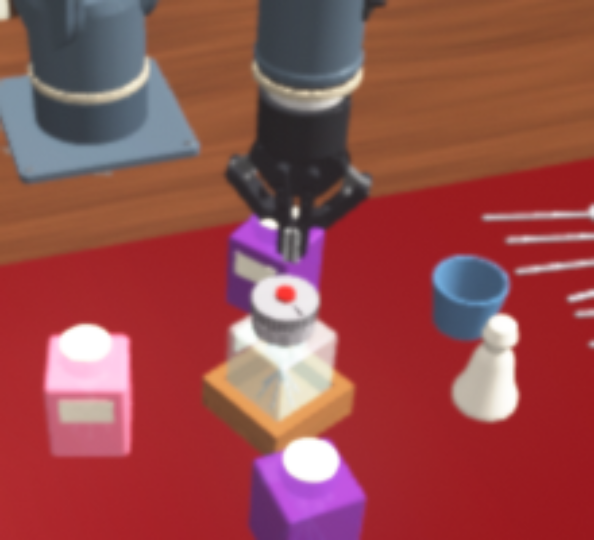

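The closed fingertips hang over the button, at about (290,255) with the button at (285,293) in this crop. Next: press.

Run:
```python
from h import *
env.move_l([*C,341],rate=80);st("near")
for f in (1.5,14):
    print(env.move_l([*C,322],rate=12,stop_force=f));st(f"f{f}")
env.wait(0.3);st("hold")
env.move_l([*C,350],rate=60);st("up")
```

```text
near 3.88 [558.8  61.6 340.9] F [-0.4 -0.5  0.6] T [-0.01 -0.04 -0.03] w -0.1 0.0
True
f1.5 4.78 [558.7  61.5 330.6] F [0.5 0.4 2.1] T [-0.03 -0.11  0.01] w 0.1 1.2
True
f14 5.27 [558.8  61.4 326.5] F [-2.6  0.4 10.8] T [ 0.06  0.47 -0.03] w 0.1 5.2
hold 5.57 [558.8  61.5 326.6] F [-2.5 -0.3 10.4] T [-0.09  0.57 -0.02] w -0.3 5.2
up 6.12 [558.6  61.5 350. ] F [ 0.6  1.  -0.3] T [-0.01  0.04  0.02] w -0.1 0.0
```

Run:
```python
from h import *
env.release();env.move_to([*C,350],rot(30));st("open")
env.move_l([*C,297],rate=80);st("down")
env.close();env.wait(.2);s=st("closed")
y=np.array([np.cos(np.radians(30)),np.sin(np.radians(30))]);print("Fy",s["contact_force"][:2]@y,"Fx",s["contact_force"][:2]@[y[1],-y[0]])
p,_=env.read_camera("scene");cv2.imwrite("pics/s3.png",cv2.resize(p[80:240,200:360],None,fx=3.5,fy=3.5)[:,:,::-1])
```

```text
open 7.39 [558.7  61.7 349.9] F [ 0.1 -0.6 -0.2] T [0.   0.03 0.02] w 85.3 0.0
down 8.21 [558.9  61.4 297.3] F [ 0.9 -0.1  1. ] T [-0.01  0.03 -0.  ] w 85.2 0.0
closed 8.77 [558.6  61.3 297.8] F [-3.  -0.7  6.4] T [-0.1   0.47  0.01] w 60.2 63.0
Fy -2.936057587128981 Fx -0.9083192907411809
```

View pics/s3.png

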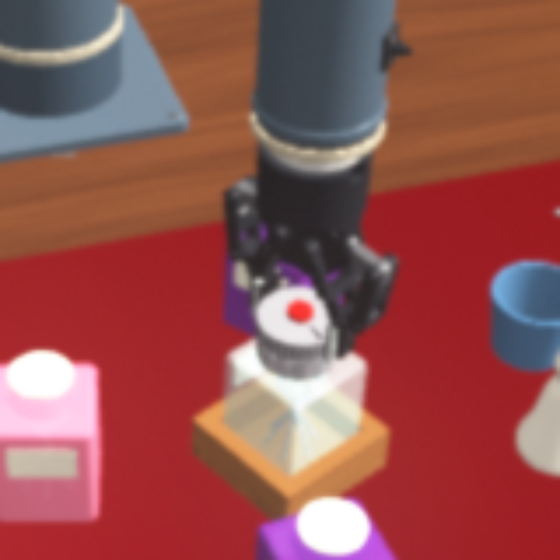

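The lid is gripped on centre (side forces about 3 N, width about 60 mm). Now turn it in 10° steps.

Run:
```python
from h import *
z=297.3
for a in range(36,66,6):
    env.move_l([*C,z],rot(a));s=st(a)
    if np.linalg.norm(s["contact_force"])>35: print("force!");break
    if np.isclose(s["finger_force"],0): break
p,_=env.read_camera("top");c,_=env.read_camera("scene")
cv2.imwrite("pics/s4.png",np.hstack([cv2.resize(p[155:225,190:260],None,fx=5.5,fy=5.5),cv2.resize(c[140:210,250:320],None,fx=5.5,fy=5.5)])[:,:,::-1])
```

```text
36 9.07 [558.7  61.4 297.9] F [-2.  -0.7  5.5] T [-0.04  0.27  0.19] w 60.3 65.5
42 9.33 [558.8  61.3 297.9] F [-1.7 -1.1  6.8] T [-0.06  0.37  0.24] w 60.4 65.8
48 9.59 [558.7  61.3 297.9] F [-2.4 -0.8  7.3] T [-0.13  0.54  0.23] w 60.1 65.8
54 9.85 [558.6  61.3 297.9] F [-3.5 -0.6  7.5] T [-0.16  0.55  0.25] w 60.2 65.9
60 10.11 [558.6  61.2 297.9] F [-3.3 -1.   8. ] T [-0.24  0.56  0.22] w 60.4 65.9
```

View pics/s4.png

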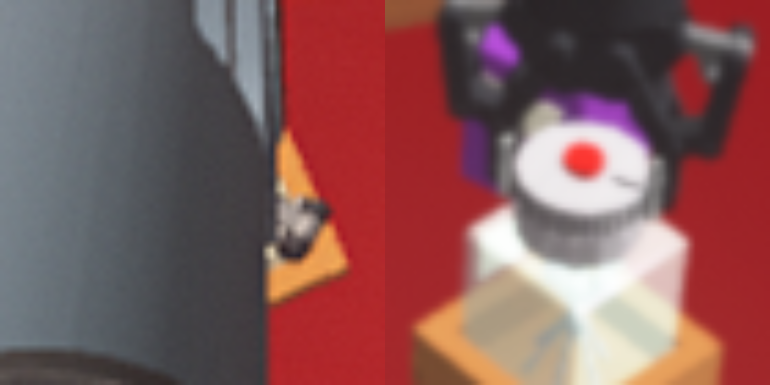

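The lid turns while the jar stays put. The stripe now runs from about (612,177) to (640,186) in the scene panel. I'll keep turning and compute the stripe angle.

Run:
```python
from h import *
f=lambda q:(250+(q[0]-385)/5.5-.4,140+q[1]/5.5-.4)
a,b,o=(ray("scene",f(q),z) for q,z in(((612,177),151),((640,186),151),((583,160),158)))
for d in(b-a,b-o):print("stripe at 60 deg:",np.degrees(np.arctan2(d[1],d[0])))
for a in (66,72,76,80,84,88):
    env.move_l([*C,297.3],rot(a));s=st(a)
c,_=env.read_camera("scene")
cv2.imwrite("pics/s5.png",cv2.resize(c[140:210,250:320],None,fx=7,fy=7)[:,:,::-1])
```

```text
stripe at 60 deg: 47.313424704891865
stripe at 60 deg: 52.882042079308256
66 10.47 [558.6  61.1 297.9] F [-2.4 -2.   8.1] T [-0.25  0.57  0.16] w 60.4 65.9
72 10.72 [558.5  61.  297.9] F [-3.7 -1.4  8.4] T [-0.32  0.67  0.25] w 60.4 66.0
76 10.97 [558.6  61.  297.9] F [-3.1 -1.8  8.5] T [-0.33  0.64  0.18] w 60.3 66.0
80 11.22 [558.6  60.9 298. ] F [-3.2 -1.9  9.7] T [-0.43  0.74  0.15] w 60.5 66.1
84 11.47 [558.6  60.8 298. ] F [-3.9 -2.4  8.9] T [-0.53  0.71  0.17] w 60.1 66.2
88 11.72 [558.6  60.6 298. ] F [-2.7 -3.3 10.5] T [-0.63  0.73  0.16] w 60.4 66.2
```

View pics/s5.png

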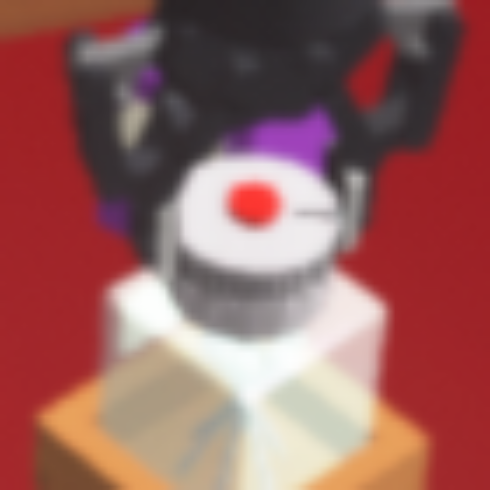

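The stripe now points almost right, (295,213) to (335,215), and the jar has not moved. Compute its angle, then try a force-guarded lift.

Run:
```python
from h import *
f=lambda q:(250+q[0]/7-.4,140+q[1]/7-.4)
a,b,o=(ray("scene",f(q),z) for q,z in(((295,213),151),((335,215),151),((252,204),157)))
for d in(b-a,b-o):print("stripe:",np.degrees(np.arctan2(d[1],d[0])))
for z in(299,301,304):
    print(env.move_l([*C,z],rate=15,stop_force=10));st(z)
```

```text
stripe: 69.48227719232862
stripe: 75.45488798337838
False
299 12.04 [558.6  60.7 299.6] F [-3.1 -3.2  8.6] T [-0.66  0.65  0.08] w 60.7 65.9
False
301 12.32 [558.6  60.7 301. ] F [-1.  -4.7  2.2] T [-1.08  0.31 -0.05] w 60.4 65.6
False
304 12.68 [558.6  61.6 303.8] F [-0.3 -2.3 -1.5] T [-0.54  0.27 -0.02] w 60.1 65.3
```

The lid is free: the force settles at the lid's weight. Now lift it.

Run:
```python
from h import *
print(env.move_l([*C,343],rate=40,stop_force=15));env.wait(.5);st("up")
c,_=env.read_camera("scene");t,_=env.read_camera("top")
cv2.imwrite("pics/s6.png",np.hstack([cv2.resize(c[120:240,230:350],None,fx=4,fy=4),cv2.resize(t[150:230,180:260],(300,300)).repeat(1,0)[[*range(300)]+[299]*180]])[:,:,::-1])
```

```text
False
up 14.3 [558.7  61.5 343. ] F [-0.6  0.3 -1.5] T [ 0.    0.01 -0.  ] w 60.1 65.3
```

View pics/s6.png

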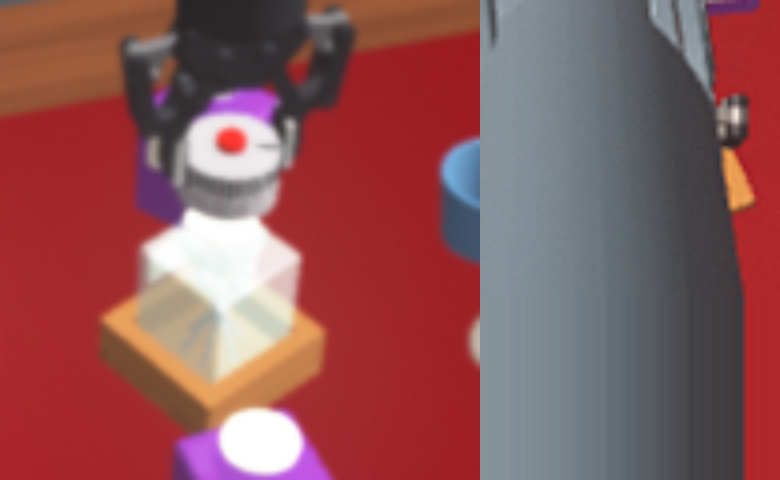

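The lid (230,150) is held above the white seal (222,225), and the jar stands in its brace. Check that the lid is level from the depth image.

Run:
```python
from h import *
for src in("before","now"):
    if src=="now": p,d=env.read_camera("scene");box=(276,148,301,166)
    else: D=np.load("pics/scene0.npz");p,d=D["p"],D["d"];box=(274,162,299,182)
    m=mask(p,(0,0,190),(180,40,255),box)>0;m=cv2.erode(m.astype(np.uint8),np.ones((2,2)))>0
    v,u=np.nonzero(m&(d>0));c=env.get_calibration("scene");z=d[v,u];V=np.linalg.inv(np.array(c["view"]))
    P=np.c_[(u-c["cx"])/c["fx"]*z,(v-c["cy"])/c["fy"]*z,z,np.ones(len(z))]@V.T
    k=abs(P[:,2]-np.median(P[:,2]))<5;P=P[k]
    co,r,*_=np.linalg.lstsq(np.c_[P[:,:2]-P[:,:2].mean(0),np.ones(len(P))],P[:,2],rcond=None)
    print(src,len(P),"z",co[2].round(1),"tilt deg x,y",np.degrees(np.arctan(co[:2])).round(1),"rms",np.sqrt(r/len(P)).round(2),"xy",P[:,:2].mean(0).round(1))
st()
```

```text
before 202 z 152.6 tilt deg x,y [ 0.6 -0.4] rms [1.3] xy [562.4  60. ]
now 190 z 197.9 tilt deg x,y [0.9 0.3] rms [1.31] xy [566.7  61.6]
 14.45 [558.7  61.5 343. ] F [ 0.5  0.5 -0.9] T [0.03 0.01 0.01] w 60.5 65.3
```

The lid is level (under 1°), and its top rose 45 mm, which puts it 30 mm clear of the mouth. Handing in.

```bash
python3 -c "
from cell import env
print(env.finish_job())"
```

```text
the job is handed in; nothing more can be done
None
```

The job is handed in at about 14.5 s on the robot's clock: I pressed and released the vent, unscrewed the lid 58° anticlockwise, and lifted it straight up. It is still held level about 30 mm above the mouth, the jar stands in its brace, and I saw no contact with the other wares.

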